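# Restock the wax-tin lane first-in-first-out and snap its dust lid shut

## Robot

A 7-joint arm with a two-finger parallel gripper is mounted at the origin on the work surface. World frame = base frame: x ahead of the robot, y to its left, z up, the work surface at z = 0. Lengths are in m, angles in rad, forces in N, time in s.
With the tool pointing down it reaches from about 0.425 to 0.8 m from the base axis. Payload 8.3 kg.
Tool frame: the origin (TCP) lies where the fingers leave the gripper's body, on its centre line; the fingertips stand 73 mm ahead of it and the grasp point (between the pads) lies 54 mm ahead of it; z points along the fingers, y is the direction in which the jaws open and shut (so a half turn about z gives the same grasp; the last joint's range is limited). The gripper opens to 85 mm and grips with 20 to 120 N. Pads are 22 mm wide; open, the fingers measure 114 mm over their backs; the gripper's body (76 mm by 85 mm) begins 54 mm behind the grasp point. The pads swing forward as they close: fully open they stand 13 mm farther back than shut.
Start: joints at [1.076, 0.383, 0.016, 1.37, -0.006, 1.388, -0.046], TCP at [0.262, -0.568, 0.304] pointing down, gripper open.
Joint ranges: [-2.95, 2.95], [-0.25, 2.06], [-1.52, 1.56], [0.18, 2.33], [-1.44, 4.58], [0.02, 2.06], [-3.01, 3.01]. Speed limits (rad/s): [2.39, 2.39, 3.01, 3.01, 3.14, 3.14, 3.14].

## Interface

Orientations are given as a unit quaternion [x, y, z, w].
In Python, from station import manip gives the robot as it stands.
- The arm moves only by the tool step_arm, never from a script. Its argument "deltas" is a list of rows, each an object of numbers: "dx", "dy", "dz": the shift along the tool's x, y, z in cm; "yaw": the turn about the tool's z in rad. A call has 1 to 20 rows; each row shifts and turns the commanded pose from where the row before left it, along the tool's axes as they then stand; what a row does not reach is not made up. A row lasts 1/8 s, in which the tool goes at most 62.5 mm and 10.7 degrees, less where a joint would pass 70% of its speed; a pose out of reach is approached as far as the arm can. A call is refused whole if a number of a shift passes 6.25 or a number of a turn 0.188, either way. A call with a gripper value outside its range is refused whole. "hand" is the closure in counts, from 0 (fully open) to 255 (shut), set as the call begins (left out, the last holds). The fingers move at their own pace and stop on an object; "squeeze" is the grip in N (left out, the last holds). Time passes only in rows, so rows that do not move let the fingers close. It gives the time, the measured TCP pose, the force and the opening at its end, in the units of the state.
- manip.read_state(): the state, without advancing time (a new reading comes with each control period).
- manip.get_image(name): name is "side" or "top" or "wrist"; returns a dict with "frame" (384x512x3 uint8, red, green, blue), "z_map" (384x512 float32, m along the optical axis (not along the pixel's ray), 0 where there is no reading), "fx", "fy", "cx", "cy" (pixels), "R" (3x3) and "t" (3): a world point X has camera coordinates R X + t; the wrist camera has in their place "mount" (4x4, takes a point from camera to tool coordinates, whose origin is the TCP and whose axes are the flange's). Camera axes: x right, y down, z forward; pixel columns grow to the right and rows downward; lengths in m; the calibration is good to about 2 mm. A picture is of the moment at which its call begins: read the wrist's pose just before it.
- manip.close_job(): hands the job in, once; it reports no verdict.
The state is a dict: "time_s": time; "q": joint angles; "joint_velocities": joint speeds; "joint_torque": joint torques, N m; "tcp_pos": TCP position; "tool_rot": TCP orientation; "contact_force": force on the tool from outside, world axes, zero at the start; "wrist_torque": the same for the moment, N m; "width": finger opening in m.
Only numpy, scipy, OpenCV 4.12 (cv2) and the standard library are available. Lean on these libraries where they do the work, as an engineer would, in place of code of your own. Each camera call takes 0.05 s, during which the arm holds its last target. There are 200 camera calls.

## Task

Restock the tin lane on the workbench, oldest first: bring the two tins already in the lane forward to the low front wall, then stand all the new tins from the bench (two or three of them) upright in the lane behind them, every tin close up against the next. Bring the wooden pusher block up behind the last tin, then swing the clear dust lid over and press it shut until it snaps past its catch. Leave the other things on the bench where they are.

Things in the scene. Friction and masses are not known exactly. Their poses are not given: they have to be found in the camera images.
- lane_front (a point): Stock lane: open plywood box fixed to the bench, 368 x 138 mm. This point: mid-width on its floor (6 mm above the bench) at the inner face of the low front wall (20 mm high). y runs along the lane to the rear, x across it towards the lid hinge, z up. A tin touching the front wall has its centre at y = 28 mm
- lane_rear (a point): Mid-width on the lane floor at the rear wall, inner face, 360 mm behind lane_front, same axes. Inside the box is 130 mm wide; the rear and side walls rise 40 mm above the bench. On the floor two full-length aluminium guide rails, their tops 14 mm above the bench, inner faces at x = -31 and +31 mm, outer at 37 mm; tins and pusher stand between them
- lid_hinge (a point): Middle of the lid hinge line, on top of the long wall, 69 mm to the +x side of the lane's mid-line and 44 mm above the bench; axes as lane_front (hinge along y). The lid is a clear 4 mm sheet in an aluminium frame, 138 mm from hinge to free edge, 368 mm long, outer face 22 mm above the hinge line when shut, with a shallow 22 mm skirt
- lid (a joint): Lid angle in rad: 0 = fully shut, level over the lane; 1.9 = fully open, leaning back beyond upright. A stiff hinge (0.32 N m friction): the lid stays where it is left. A spring catch at the free edge resists from about 0.12 rad; about 9 N more on the tab passes it at about 0.06 rad, then it snaps home
- lid_tab (a point): Centre of the outer (upper when shut) face of the black press tab at the middle of the lid's free edge: 90 mm along the edge, sticks 30 mm out, 6 mm thick. Shut, it lies 152 mm from the hinge line and 23 mm above it; its axes turn with the lid (shut: as lane_front)
- old1_mid (a point): Old squat round metal tin with a cardboard-brown label band, 56 mm diameter, 46 mm high, 0.15 to 0.31 kg, all tins alike; this point is its centre, 23 mm above its underside, z along its upright axis. Starts in the lane, pushed back from the front
- old2_mid (a point): Old squat round metal tin with a cardboard-brown label band, 56 mm diameter, 46 mm high, 0.15 to 0.31 kg, all tins alike; this point is its centre, 23 mm above its underside, z along its upright axis. Starts in the lane, pushed back from the front
- new1_mid (a point): New squat round metal tin with a cardboard-brown label band, 56 mm diameter, 46 mm high, 0.15 to 0.31 kg, all tins alike; this point is its centre, 23 mm above its underside, z along its upright axis. Starts on the bench; may be absent
- new2_mid (a point): New squat round metal tin with a cardboard-brown label band, 56 mm diameter, 46 mm high, 0.15 to 0.31 kg, all tins alike; this point is its centre, 23 mm above its underside, z along its upright axis. Starts on the bench; may be absent
- new3_mid (a point): New squat round metal tin with a cardboard-brown label band, 56 mm diameter, 46 mm high, 0.15 to 0.31 kg, all tins alike; this point is its centre, 23 mm above its underside, z along its upright axis. Starts on the bench; may be absent
- pusher_mid (a point): Wooden pusher block standing in the lane at the rear: 54 mm across the lane (its x), 34 mm along the lane (its y), 48 mm high, about 0.12 kg; this point is its centre, 24 mm above its underside
- sanding: Cork sanding block, 100 x 60 x 35 mm, origin under its centre; to be left alone
- tape: Roll of paper tape lying flat, 90 mm across, 25 mm high, origin under its centre; to be left alone
- jar: White ceramic cup, 70 mm across, 90 mm high, origin under its centre; to be left alone
- blanks: Three pale wooden sticks side by side as one bundle, 64 x 120 x 20 mm, origin under its centre; to be left alone
- driver: Screwdriver lying down, about 200 mm long; to be left alone
- gauge: Small steel marking gauge lying flat, 140 mm long; to be left alone
- glue: White glue bottle, 60 mm diameter, 160 mm high, origin under its centre; to be left alone

How it is judged:
On the way, in this order (a step that is already met when the one before it is completed fails the run):
1. both old tins stand at the front of the lane, before any new tin is put in (x of old1_mid in the frame of lane_front between -0.01 and 0.01 m and z of old1_mid in the frame of lane_front between 0.013 and 0.031 m and angle between each of old1_mid, old2_mid's own z axis and vertical below 0.15 rad and y of each of old1_mid, old2_mid in the frame of lane_front below 0.102 m and x of old2_mid in the frame of lane_front between -0.01 and 0.01 m and z of old2_mid in the frame of lane_front between 0.013 and 0.031 m and y of any of old1_mid, old2_mid in the frame of lane_front below 0.041 m and (y of new1_mid in the frame of lane_front below -0.02 m or x of new1_mid in the frame of lane_front below -0.075 m) and (y of new2_mid in the frame of lane_front below -0.02 m or x of new2_mid in the frame of lane_front below -0.075 m) and (y of new3_mid in the frame of lane_front below -0.02 m or x of new3_mid in the frame of lane_front below -0.075 m)), for 0.2 s.
2. all the new tins stand in the row behind the old ones (x of old1_mid in the frame of lane_front between -0.01 and 0.01 m and z of old1_mid in the frame of lane_front between 0.013 and 0.031 m and angle between each of old1_mid, old2_mid, new1_mid, new2_mid, new3_mid's own z axis and vertical below 0.15 rad and y of each of old1_mid, old2_mid in the frame of lane_front below 0.102 m and x of old2_mid in the frame of lane_front between -0.01 and 0.01 m and z of old2_mid in the frame of lane_front between 0.013 and 0.031 m and y of any of old1_mid, old2_mid in the frame of lane_front below 0.041 m and x of new1_mid in the frame of lane_front between -0.01 and 0.01 m and z of new1_mid in the frame of lane_front between 0.013 and 0.031 m and y of new1_mid in the frame of lane_front between 0.115 and 0.279 m and x of new2_mid in the frame of lane_front between -0.01 and 0.01 m and z of new2_mid in the frame of lane_front between 0.013 and 0.031 m and y of new2_mid in the frame of lane_front between 0.115 and 0.279 m and x of new3_mid in the frame of lane_front between -0.01 and 0.01 m and z of new3_mid in the frame of lane_front between 0.013 and 0.031 m and y of new3_mid in the frame of lane_front between 0.115 and 0.279 m and (horizontal distance between new1_mid and old1_mid below 0.068 m or horizontal distance between new1_mid and old2_mid below 0.068 m or horizontal distance between new1_mid and new2_mid below 0.068 m or horizontal distance between new1_mid and new3_mid below 0.068 m) and (horizontal distance between new2_mid and old1_mid below 0.068 m or horizontal distance between new2_mid and old2_mid below 0.068 m or horizontal distance between new2_mid and new1_mid below 0.068 m or horizontal distance between new2_mid and new3_mid below 0.068 m) and (horizontal distance between new3_mid and old1_mid below 0.068 m or horizontal distance between new3_mid and old2_mid below 0.068 m or horizontal distance between new3_mid and new1_mid below 0.068 m or horizontal distance between new3_mid and new2_mid below 0.068 m) and (horizontal distance between any of new1_mid, new2_mid, new3_mid and old1_mid below 0.068 m or horizontal distance between any of new1_mid, new2_mid, new3_mid and old2_mid below 0.068 m)), for 0.2 s.
3. the lid is shut past its catch (value of joint lid below 0.03 rad), for 0.2 s.
At the end, for the whole second after the job is handed in: Old tins upright in the two front places (first within 13 mm of the front wall, both centres under 102 mm); new tins upright between the rails behind, gaps under 12 mm, all centres under 279 mm from the front wall; pusher in the lane behind the last tin, within 12 mm; lid under 0.03 rad (all of step 2 and x of pusher_mid in the frame of lane_front between -0.01 and 0.01 m and z of pusher_mid in the frame of lane_front between 0.014 and 0.032 m and angle between pusher_mid's own z axis and vertical below 0.15 rad and (horizontal distance between pusher_mid and new1_mid below 0.057 m or horizontal distance between pusher_mid and new2_mid below 0.057 m or horizontal distance between pusher_mid and new3_mid below 0.057 m) and y of pusher_mid in the frame of lane_front above 0.22 m and value of joint lid below 0.03 rad); the robot touches nothing.
It fails at once if a bystander (sanding block, tape, cup, sticks, screwdriver, gauge or glue bottle) is moved more than 4 cm or the bottle knocked over (distance of any of sanding, tape, jar, blanks, glue, driver, gauge from where it was at the start of the episode above 0.04 m or angle between glue's own z axis and vertical above 0.6 rad).
Of new1, new2, new3 only 2 to 3 are there at a start; the rules pass over those that are not, and their reading is None.
At some moment in a run one of new1, new2, new3 may be knocked a few centimetres aside while the robot is not near it.
It also fails if it takes over 208 s, if anything falls off the work surface, if the arm or the gripper's body presses on something with over 40 N, if the wrist force passes 120 N, or if a joint passes its speed limit or range.

## Working session

There is one attempt and no reset: what is moved stays moved. The work goes in short steps, Python scripts to look and compute and a tool call to move; the robot and the scene stay as the last step left them, time stands still between calls to the robot, and variables do not carry over. Pictures are saved under pics/ and viewed, about 12 in all and at most 16, crops included, and the job is handed in when it is done.

Besides the shell and the picture viewer there is one more tool, called after "Request:" as a command line: name --argument value ..., lists and objects as JSON in quotes. step_arm: Moves the arm, as the interface text tells. Its arguments: {"type":"object","properties":{"deltas":{"type":"array"},"hand":{"type":"number"},"squeeze":{"type":"number"}},"required":["deltas"]}

```bash
ls; mkdir -p pics; cat > h.py <<'E'
import numpy as np, cv2
from station import manip
from scipy.spatial.transform import Rotation as Ro
def cam(n):
    s=manip.read_state(); im=manip.get_image(n); f=im['frame']; z=im['z_map']
    v,u=np.mgrid[:384,:512]
    P=np.stack([(u-im['cx'])/im['fx']*z,(v-im['cy'])/im['fy']*z,z],-1)
    if 'mount' in im:
        M=np.array(im['mount']); P=P@M[:3,:3].T+M[:3,3]
        P=P@Ro.from_quat(s['tool_rot']).as_matrix().T+np.array(s['tcp_pos'])
    else: P=(P-np.array(im['t']))@np.array(im['R'])
    return f,P,z>0,s,im
def save(f,n,k=1.5): cv2.imwrite('pics/'+n+'.png',cv2.resize(f[:,:,::-1],None,fx=k,fy=k))
E
python3 - <<'E'
from h import *
s=manip.read_state();print(s)
for n in('top','side'):
    f,P,ok,s,im=cam(n);save(f,n+'0');np.savez('pics/'+n+'0.npz',f=f,P=P,ok=ok)
    print(n,im['R'],im['t'],im['fx'])
E
```

```text
pics
{'time_s': 0.0, 'q': array([ 1.07613491,  0.38425626,  0.01637719,  1.37115973, -0.00632238,
        1.38819099, -0.04650658]), 'joint_velocities': array([-2.67573853e-04, -2.67515808e-03,  1.29270925e-03, -6.80051750e-04,
        6.77271118e-05,  1.14569007e-03, -3.10912608e-03]), 'joint_torque': array([-1.27759566e-03, -6.27599931e+01,  8.43909234e-01, -3.71825802e+01,
        1.65619788e-02,  1.41018711e-02,  1.67830115e-05]), 'tcp_pos': array([ 0.2614329 , -0.56729901,  0.30286494]), 'tool_rot': array([ 9.76782285e-01,  2.14232121e-01, -2.18105208e-04, -9.58324158e-04]), 'contact_force': array([-0.09572096,  0.33006425,  0.10542829]), 'wrist_torque': array([-0.00703116, -0.01727809, -0.01584664]), 'width': 0.08530588966487053}
top [[ 3.38453385e-03 -9.99769886e-01 -2.11830012e-02]
 [-9.84633607e-01  3.66800068e-04 -1.74632547e-01]
 [ 1.74600131e-01  2.14485446e-02 -9.84405787e-01]] [0.06201669 0.54968601 1.26519375] 399.14513689129865
side [[-0.99511502 -0.098573    0.00542833]
 [-0.07977591  0.77052917 -0.63239276]
 [ 0.05815417 -0.62973658 -0.7746289 ]] [0.52555568 0.0506004  1.2271853 ] 400.6793002303013
```

View pics/top0.png

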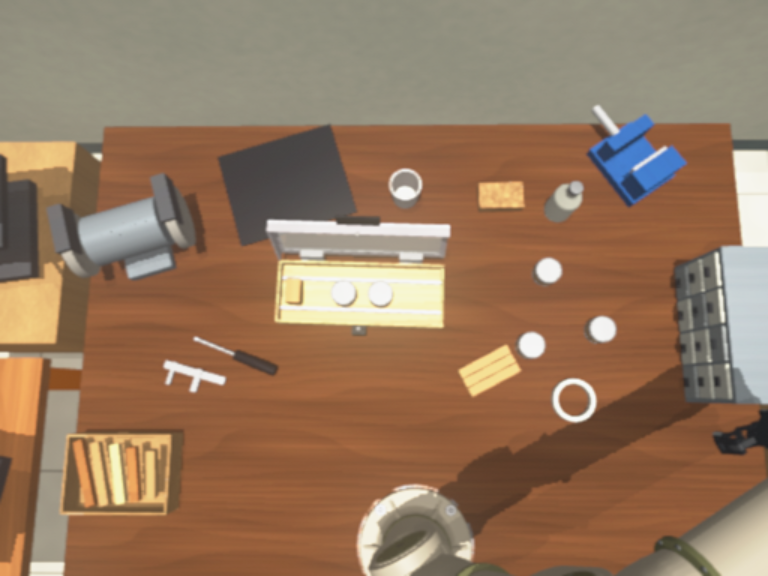

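View pics/side0.png

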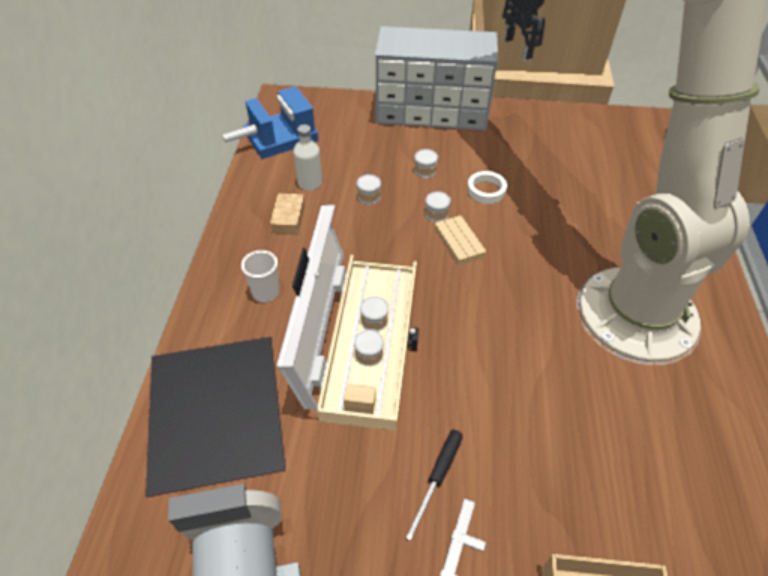

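The top view shows the lane with its front at the right (-y). The old tins are at (344,293) and (381,294), the pusher at (293,291), and three new tins at (548,271), (601,329) and (531,345). The lid is open on the far (+x) side. The side view agrees. Next I measure from depth.

```bash
python3 - <<'E'
from h import *
d=np.load('pics/top0.npz');f,P,ok=d['f'],d['P'],d['ok']
for nm,(u,v),zr in [('old_b',(344,293),(.045,.06)),('old_a',(381,294),(.045,.06)),('pusher',(293,291),(.045,.06)),('nA',(548,271),(.04,.055)),('nB',(601,329),(.04,.055)),('nC',(531,345),(.04,.055)),('tab',(357,220),(.15,.3)),('catch',(359,330),(.0,.1)),('jar',(405,185),(.08,.1)),('glue',(565,200),(.1,.2)),('blanks',(490,370),(.015,.03))]:
    u,v=int(u/1.5),int(v/1.5); w=22
    Q=P[v-w:v+w,u-w:u+w];m=(Q[...,2]>zr[0])&(Q[...,2]<zr[1])&ok[v-w:v+w,u-w:u+w]
    n,l,st,c=cv2.connectedComponentsWithStats(m.astype(np.uint8))
    k=l[w,w] or 1+np.argmin(np.linalg.norm(c[1:]-w,axis=1))
    q=Q[l==k]; print(nm,len(q),'mid',((q.min(0)+q.max(0))/2).round(4),'mean',q.mean(0).round(4),'ext',np.ptp(q,axis=0).round(3))
# box walls
m=ok&(P[...,2]>.034)&(P[...,2]<.05)&(P[...,0]>.38)&(P[...,0]<.6)&(P[...,1]>-.2)&(P[...,1]<.35)
hsv=cv2.cvtColor(f,cv2.COLOR_RGB2HSV)
yel=(hsv[...,0]>15)&(hsv[...,0]<32)&(hsv[...,1]>50)
q=P[ok&yel&(P[...,2]<.05)&(P[...,0]>.3)&(P[...,0]<.62)&(P[...,1]>-.12)&(P[...,1]<.36)]
print(q.min(0),q.max(0)); r=cv2.minAreaRect(q[:,:2].astype(np.float32)*1000);print(r)
q=P[ok&(P[...,2]>.06)&(P[...,0]>.45)&(P[...,0]<.68)&(P[...,1]>-.15)&(P[...,1]<.36)]
print('lid',q.min(0),q.max(0)); 
Q=P.reshape(-1,3)[(ok&(P[...,2]>.034)&(P[...,2]<.06)&yel).ravel()]
g=Q[(Q[:,0]>.3)&(Q[:,0]<.62)&(Q[:,1]>-.12)&(Q[:,1]<.36)]
print(cv2.minAreaRect(g[:,:2].astype(np.float32)*1000))
q=g[g[:,0]<g[:,0].min()+.03];print(np.polyfit(q[:,1],q[:,0],1),q[:,2].mean(),q[:,:2].min(0),q[:,:2].max(0))
E
```

```text
old_b 207 mid [0.5346 0.1555 0.0509] mean [0.5338 0.1562 0.0498] ext [0.055 0.053 0.011]
old_a 208 mid [0.5316 0.0764 0.0512] mean [0.5317 0.0753 0.0496] ext [0.054 0.053 0.012]
pusher 175 mid [0.5381 0.2671 0.0513] mean [0.5371 0.2668 0.0526] ext [0.055 0.034 0.012]
nA 202 mid [ 0.5832 -0.2959  0.0451] mean [ 0.5837 -0.2961  0.0436] ext [0.054 0.054 0.01 ]
nB 223 mid [ 0.4539 -0.4058  0.0462] mean [ 0.454  -0.4058  0.0439] ext [0.052 0.054 0.012]
nC 208 mid [ 0.4195 -0.2524  0.0449] mean [ 0.42   -0.2523  0.0437] ext [0.055 0.055 0.01 ]
tab 489 mid [0.6433 0.1204 0.1884] mean [0.646 0.118 0.182] ext [0.037 0.131 0.041]
catch 963 mid [0.4764 0.1269 0.0285] mean [0.4896 0.1229 0.0168] ext [0.105 0.147 0.057]
jar 103 mid [0.7665 0.0203 0.0897] mean [0.7696 0.02   0.0872] ext [0.067 0.066 0.019]
glue 258 mid [ 0.7328 -0.3284  0.1322] mean [ 0.7275 -0.3252  0.126 ] ext [0.051 0.054 0.064]
blanks 626 mid [ 0.3644 -0.1624  0.0209] mean [ 0.3653 -0.1631  0.0195] ext [0.104 0.131 0.012]
[ 0.31870649 -0.11998506 -0.00820863] [0.61792261 0.31871406 0.04995695]
((522.25634765625, 77.10618591308594), (507.6831970214844, 251.72967529296875), 70.45048522949219)
lid [ 0.60611966 -0.06687067  0.06002245] [0.66173385 0.30117147 0.20864808]
((524.0961303710938, 120.66343688964844), (367.2698059082031, 162.43858337402344), 88.32039642333984)
[0.03055087 0.46093892] 0.038746718811241754 [ 0.44326121 -0.06118065] [0.47318496 0.30085113]
```

Request:
step_arm --deltas '[{"yaw": -0.185},{"yaw": -0.185},{"yaw": -0.185},{"yaw": -0.185},{"yaw": -0.185},{"yaw": -0.185},{}]' --hand 255

```text
invalid input
```

```bash
cat >> h.py <<'E'
# lane frame
A=np.arctan(0.0325); EY=np.array([np.sin(A),np.cos(A)]); EX=np.array([np.cos(A),-np.sin(A)])
O=np.array([.5272,-.059])
def l2w(x,y): return O+x*EX+y*EY
def w2l(p): d=np.asarray(p)[:2]-O; return np.array([d@EX,d@EY])
def go(w,z,s=None):
    s=s or manip.read_state(); R=Ro.from_quat(s['tool_rot']).as_matrix()
    d=R.T@(np.r_[w,z]-s['tcp_pos'])*100
    ty=R[:2,1]; e=np.arctan2(EX[0]*ty[1]-EX[1]*ty[0],EX@ty)
    print('t%.1f tcp'%s['time_s'],np.round(s['tcp_pos'],4),'dxyz cm',d.round(2),'yaw needed',round(e,3),'lane',w2l(s['tcp_pos']).round(4),'w',s['width'].round(4),'F',np.round(s['contact_force'],1))
E
python3 - <<'E'
from h import *
for p in [(.5316,.0764),(.5346,.1555),(.5381,.2671),(.5832,-.2959),(.4539,-.4058),(.4195,-.2524)]: print(w2l(p).round(4))
go(l2w(0,.275),.2)
E
```

```text
[-0.      0.1355]
[0.0004 0.2146]
[3.000e-04 3.263e-01]
[ 0.0637 -0.235 ]
[-0.062 -0.349]
[-0.1014 -0.1968]Traceback (most recent call last):
  File "<stdin>", line 3, in <module>
  File "h.py", line 23, in go
    print('t%.1f tcp'%s['time_s'],np.round(s['tcp_pos'],4),'dxyz cm',d.round(2),'yaw needed',round(e,3),'lane',w2l(s['tcp_pos']).round(4),'w',s['width'].round(4),'F',np.round(s['contact_force'],1))
                                                                                                                                              ^^^^^^^^^^^^^^^^
AttributeError: 'float' object has no attribute 'round'
```

Request:
step_arm --deltas '[{"dx": 0,"dy": 0,"dz": 0,"yaw": -0.185},{"dx": 0,"dy": 0,"dz": 0,"yaw": -0.185},{"dx": 0,"dy": 0,"dz": 0,"yaw": -0.185},{"dx": 0,"dy": 0,"dz": 0,"yaw": -0.185},{"dx": 0,"dy": 0,"dz": 0,"yaw": -0.185},{"dx": 0,"dy": 0,"dz": 0,"yaw": -0.185},{"dx": 0,"dy": 0,"dz": 0,"yaw": 0}]' --hand 255 --squeeze 40

```text
time_s: 0.98
tcp_pos: [0.2614, -0.5675, 0.3033]
tool_rot: [0.718, 0.696, 0.0, -0.0]
contact_force: [0.3, 1.0, 1.3]
width: -0.0
```

```bash
sed -i "s/s\['width'\].round(4)/round(float(s['width']),4)/" h.py; python3 - <<'E'
from h import *
go(l2w(0,.27),.16)
E
```

```text
t1.0 tcp [ 0.2614 -0.5675  0.3033] dxyz cm [78.61 25.1  14.41] yaw needed 0.002 lane [-0.2491 -0.5169] w -0.0 F [0.3 1.  1.3]
```

Request:
step_arm --deltas '[{"dx": 4.91,"dy": 3.14,"dz": 0},{"dx": 4.91,"dy": 3.14,"dz": 0},{"dx": 4.91,"dy": 3.14,"dz": 0},{"dx": 4.91,"dy": 3.14,"dz": 0},{"dx": 4.91,"dy": 3.14,"dz": 0},{"dx": 4.91,"dy": 3.14,"dz": 0},{"dx": 4.91,"dy": 3.14,"dz": 0},{"dx": 4.91,"dy": 3.14,"dz": 0},{"dx": 4.91,"dy": 0,"dz": 0},{"dx": 4.91,"dy": 0,"dz": 0},{"dx": 4.91,"dy": 0,"dz": 2.4},{"dx": 4.91,"dy": 0,"dz": 2.4},{"dx": 4.91,"dy": 0,"dz": 2.4},{"dx": 4.91,"dy": 0,"dz": 2.4},{"dx": 4.91,"dy": 0,"dz": 2.4},{"dx": 4.91,"dy": 0,"dz": 2.4},{"dx": 0,"dy": 0,"dz": 0},{"dx": 0,"dy": 0,"dz": 0}]'

```text
invalid input
```

```bash
python3 - <<'E'
from h import *
go(l2w(0,.27),.1)
f,P,ok,s,im=cam('wrist');save(f,'w1',1.2)
E
```

```text
t1.0 tcp [ 0.2614 -0.5675  0.3033] dxyz cm [78.61 25.1  20.41] yaw needed 0.002 lane [-0.2491 -0.5169] w -0.0 F [0.3 1.  1.3]
```

View pics/w1.png

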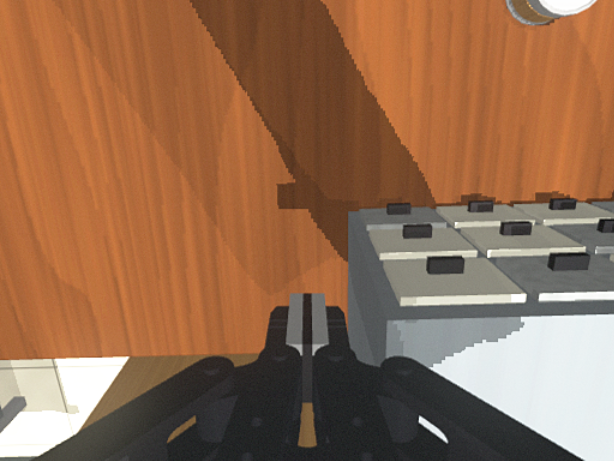

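The wrist view shows the drawer cabinet on the +y tool side and nothing beneath the hand. I'll move along dx first to clear it.

Request:
step_arm --deltas '[{"dx": 4.91,"dy": 0,"dz": 0,"yaw": 0},{"dx": 4.91,"dy": 0,"dz": 0,"yaw": 0},{"dx": 4.91,"dy": 1,"dz": 0,"yaw": 0},{"dx": 4.91,"dy": 3.4,"dz": 0,"yaw": 0},{"dx": 4.91,"dy": 3.4,"dz": 0,"yaw": 0},{"dx": 4.91,"dy": 3.4,"dz": 0,"yaw": 0},{"dx": 4.91,"dy": 3.4,"dz": 0,"yaw": 0},{"dx": 4.91,"dy": 3.4,"dz": 0,"yaw": 0},{"dx": 4.91,"dy": 3.4,"dz": 0,"yaw": 0},{"dx": 4.91,"dy": 3.4,"dz": 0,"yaw": 0},{"dx": 4.91,"dy": 0.3,"dz": 2.4,"yaw": 0},{"dx": 4.91,"dy": 0,"dz": 2.4,"yaw": 0},{"dx": 4.91,"dy": 0,"dz": 2.4,"yaw": 0},{"dx": 4.91,"dy": 0,"dz": 2.4,"yaw": 0},{"dx": 4.91,"dy": 0,"dz": 2.4,"yaw": 0},{"dx": 4.91,"dy": 0,"dz": 2.4,"yaw": 0},{"dx": 0,"dy": 0,"dz": 0,"yaw": 0},{"dx": 0,"dy": 0,"dz": 0,"yaw": 0}]'

```text
time_s: 3.28
tcp_pos: [0.5352, 0.2102, 0.1596]
tool_rot: [0.718, 0.696, -0.0, -0.0]
contact_force: [0.3, -0.9, 0.0]
width: -0.0
```

```bash
python3 - <<'E'
from h import *
go(l2w(0,.27),.1)
f,P,ok,s,im=cam('wrist');save(f,'w2',1.2)
E
```

```text
t3.3 tcp [0.5352 0.2102 0.1596] dxyz cm [0.07 0.07 5.96] yaw needed 0.001 lane [-0.0007  0.2694] w -0.0 F [ 0.3 -0.9  0. ]
```

View pics/w2.png

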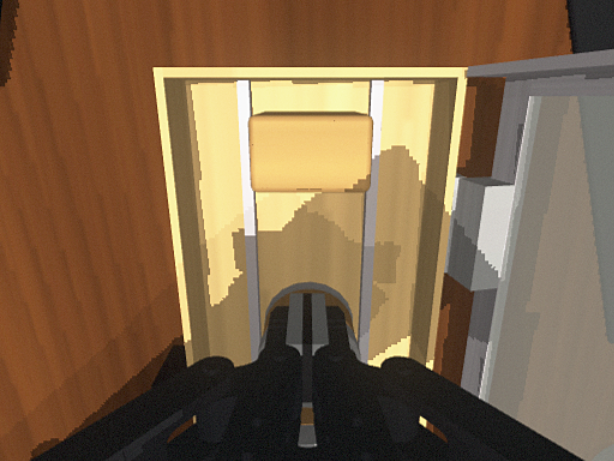

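Request:
step_arm --deltas '[{"dx": 0.4,"dy": 0.07,"dz": 2,"yaw": 0},{"dx": 0,"dy": 0,"dz": 2,"yaw": 0},{"dx": 0,"dy": 0,"dz": 1.9,"yaw": 0},{"dx": -1,"dy": 0,"dz": 0,"yaw": 0},{"dx": -1.5,"dy": 0,"dz": 0,"yaw": 0},{"dx": -1.5,"dy": 0,"dz": 0,"yaw": 0},{"dx": -1.5,"dy": 0,"dz": 0,"yaw": 0},{"dx": -1.5,"dy": 0,"dz": 0,"yaw": 0},{"dx": -1.5,"dy": 0,"dz": 0,"yaw": 0},{"dx": -1.5,"dy": 0,"dz": 0,"yaw": 0},{"dx": -1.5,"dy": 0,"dz": 0,"yaw": 0},{"dx": -1.5,"dy": 0,"dz": 0,"yaw": 0},{"dx": -1.0,"dy": 0,"dz": 0,"yaw": 0},{"dx": 0,"dy": 0,"dz": 0,"yaw": 0}]'

```text
time_s: 5.08
tcp_pos: [0.532, 0.0728, 0.101]
tool_rot: [0.718, 0.696, -0.0, 0.0]
contact_force: [0.0, 0.5, 0.0]
width: -0.0001
```

```bash
python3 - <<'E'
from h import *
go(l2w(0,.123),.1)
f,P,ok,s,im=cam('wrist');save(f,'w3',1.2)
f,P,ok,s,im=cam('top')
for y in (.0,.06,.1):
    pass
m=ok&(P[...,2]>.042)&(P[...,2]<.06)
L=(P[...,:2]-O)@np.stack([EX,EY],1)
m&=(abs(L[...,0])<.03)&(L[...,1]>0)&(L[...,1]<.36)
print(np.histogram(L[m][:,1],np.arange(0,.37,.01)))
E
```

```text
t5.1 tcp [0.532  0.0728 0.101 ] dxyz cm [-0.89 -0.06  0.1 ] yaw needed 0.002 lane [0.0005 0.1319] w -0.0001 F [0.  0.5 0. ]
(array([ 0, 25, 21,  9,  0,  0,  0,  0,  0,  0,  0,  0,  0,  0,  0,  0,  0,
        0,  0,  0,  0,  0,  0,  0,  0,  0,  0,  0,  0,  0,  3, 54, 49, 53,
       14,  1]), array([0.  , 0.01, 0.02, 0.03, 0.04, 0.05, 0.06, 0.07, 0.08, 0.09, 0.1 ,
       0.11, 0.12, 0.13, 0.14, 0.15, 0.16, 0.17, 0.18, 0.19, 0.2 , 0.21,
       0.22, 0.23, 0.24, 0.25, 0.26, 0.27, 0.28, 0.29, 0.3 , 0.31, 0.32,
       0.33, 0.34, 0.35, 0.36]))
```

View pics/w3.png

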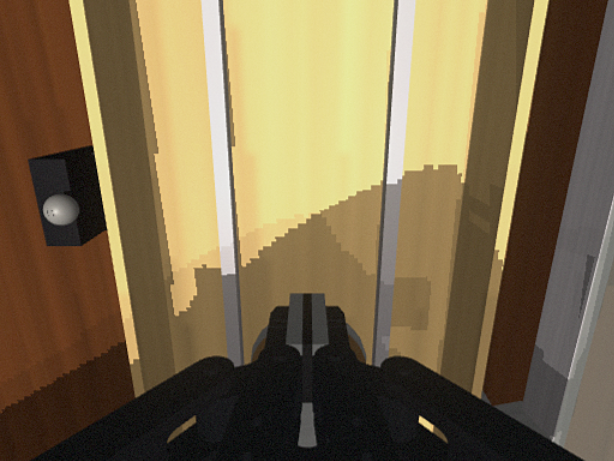

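Request:
step_arm --deltas '[{"dx": -0.3,"dy": 0,"dz": 0,"yaw": 0},{"dx": -0.3,"dy": 0,"dz": 0,"yaw": 0},{"dx": -0.3,"dy": 0,"dz": 0,"yaw": 0},{"dx": 0,"dy": 0,"dz": 0,"yaw": 0}]'

```text
time_s: 5.68
tcp_pos: [0.5316, 0.065, 0.1008]
tool_rot: [0.717, 0.697, -0.0, -0.0]
contact_force: [-0.2, 1.2, -0.8]
width: -0.0001
```

Request:
step_arm --deltas '[{"dx": -0.2,"dy": 0,"dz": 0,"yaw": 0},{"dx": -0.2,"dy": 0,"dz": 0,"yaw": 0},{"dx": 0,"dy": 0,"dz": 0,"yaw": 0}]'

```text
time_s: 6.05
tcp_pos: [0.5318, 0.0634, 0.1013]
tool_rot: [0.717, 0.697, 0.001, -0.001]
contact_force: [0.2, 7.3, -0.8]
width: 0.0001
```

Request:
step_arm --deltas '[{"dx": 1.5,"dy": 0,"dz": 0,"yaw": 0},{"dx": 1.5,"dy": 0,"dz": 0,"yaw": 0},{"dx": 0,"dy": 0,"dz": -4,"yaw": 0},{"dx": 0,"dy": 0,"dz": -5,"yaw": 0},{"dx": 0,"dy": 0,"dz": -5,"yaw": 0},{"dx": 0,"dy": 0,"dz": 0,"yaw": 0}]' --hand 25

```text
time_s: 6.8
tcp_pos: [0.5343, 0.093, 0.2454]
tool_rot: [0.717, 0.697, 0.003, 0.003]
contact_force: [-0.1, 0.5, -0.8]
width: 0.0771
```

```bash
cat >> h.py <<'E'
def tins(n='top',k=None,zlo=.03,zhi=.062,box=(.36,.68,-.5,-.1)):
    f,P,ok,s,im=cam(n)
    if k: save(f,k,1.5)
    m=ok&(P[...,2]>zlo)&(P[...,2]<zhi)&(P[...,0]>box[0])&(P[...,0]<box[1])&(P[...,1]>box[2])&(P[...,1]<box[3])
    c,l,st,_=cv2.connectedComponentsWithStats(m.astype(np.uint8))
    for i in range(1,c):
        if st[i,4]<60: continue
        q=P[l==i]; p=(q.min(0)+q.max(0))/2
        print(n,'obj n%d'%st[i,4],'world',p.round(4),'ext',np.ptp(q,axis=0).round(3),'lane',w2l(p).round(4))
E
python3 - <<'E'
from h import *
tins('top'); tins('side','s2',.045,.062,(.48,.58,-.08,.32))
go(np.array([.4195,-.2524]),.15)
E
```

```text
top obj n236 world [ 0.5831 -0.2954  0.0406] ext [0.054 0.055 0.018] lane [ 0.0635 -0.2345]
top obj n248 world [ 0.4539 -0.4052  0.0414] ext [0.052 0.054 0.018] lane [-0.062  -0.3484]
top obj n244 world [ 0.4195 -0.2524  0.0412] ext [0.055 0.056 0.019] lane [-0.1013 -0.1968]
side obj n384 world [ 0.5298 -0.0013  0.0488] ext [0.055 0.11  0.008] lane [0.0007 0.0578]
side obj n250 world [0.5367 0.2705 0.0522] ext [0.054 0.035 0.013] lane [-0.0012  0.3297]
t6.9 tcp [0.5325 0.092  0.2412] dxyz cm [-34.74 -10.32   9.12] yaw needed 0.004 lane [0.0004 0.1511] w 0.077 F [ 0.4 -0.1 -0.8]
```

View pics/s2.png

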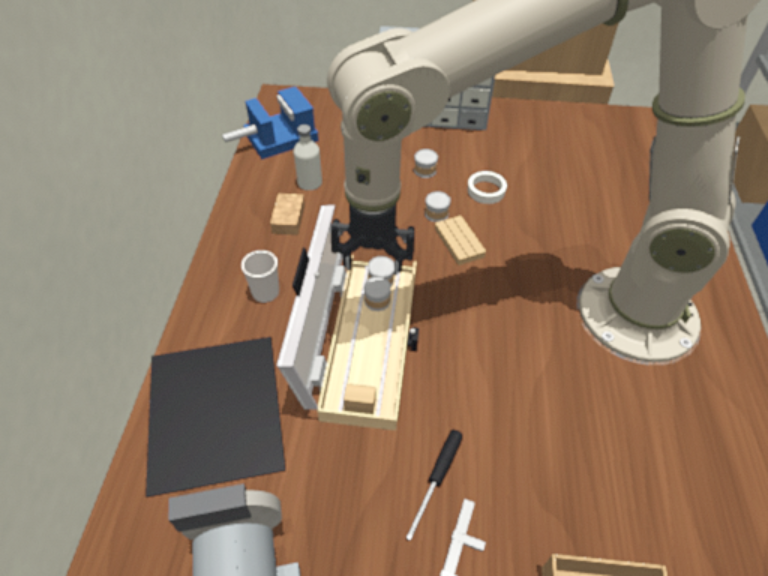

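Both old tins are together at the front wall, about (378,280) in the picture; their midpoint is at lane y = 0.058. Now I fetch new tin C.

Request:
step_arm --deltas '[{"dx": -5,"dy": 0,"dz": 0,"yaw": 0},{"dx": -5,"dy": -1.4,"dz": 0,"yaw": 0},{"dx": -5,"dy": -2.3,"dz": 0,"yaw": 0},{"dx": -5,"dy": -2.3,"dz": 0,"yaw": 0},{"dx": -5,"dy": -2.3,"dz": 0,"yaw": 0},{"dx": -5,"dy": -2,"dz": 2,"yaw": 0},{"dx": -4.74,"dy": 0,"dz": 3.5,"yaw": 0},{"dx": 0,"dy": 0,"dz": 3.6,"yaw": 0},{"dx": 0,"dy": 0,"dz": 0,"yaw": 0},{"dx": 0,"dy": 0,"dz": 0,"yaw": 0}]'

```text
time_s: 8.15
tcp_pos: [0.42, -0.2519, 0.1504]
tool_rot: [0.717, 0.697, 0.0, -0.0]
contact_force: [0.1, -0.0, -0.4]
width: 0.0771
```

```bash
python3 - <<'E'
from h import *
f,P,ok,s,im=cam('wrist');save(f,'w4',1.2)
go(np.array([.4195,-.2524]),.088)
E
```

```text
t8.2 tcp [ 0.4204 -0.2522  0.151 ] dxyz cm [-0.02 -0.1   6.3 ] yaw needed 0.005 lane [-0.1005 -0.1966] w 0.0771 F [0.5 0.4 0. ]
```

View pics/w4.png

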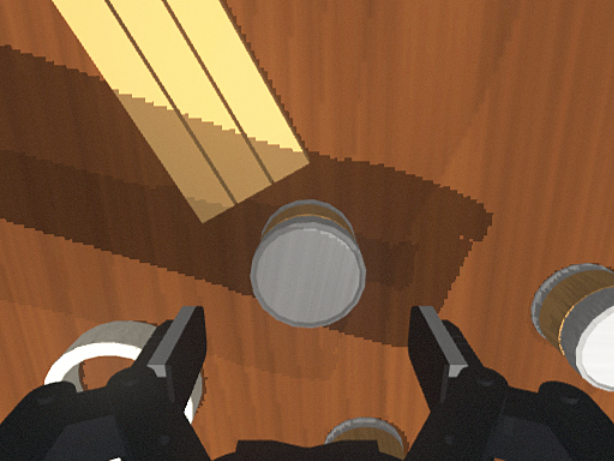

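The tin is centred between the jaws at (308,275), clear of the sticks and tape. I descend and grip.

Request:
step_arm --deltas '[{"dx": 0,"dy": 0,"dz": 2.1,"yaw": 0},{"dx": 0,"dy": 0,"dz": 2.1,"yaw": 0},{"dx": 0,"dy": 0,"dz": 2.0,"yaw": 0},{"dx": 0,"dy": 0,"dz": 0,"yaw": 0}]'

```text
time_s: 8.7
tcp_pos: [0.4196, -0.2523, 0.0881]
tool_rot: [0.717, 0.697, -0.0, -0.0]
contact_force: [0.2, 0.2, -0.6]
width: 0.0772
```

Request:
step_arm --deltas '[{"dx": 0,"dy": 0,"dz": 0,"yaw": 0},{"dx": 0,"dy": 0,"dz": 0,"yaw": 0},{"dx": 0,"dy": 0,"dz": 0,"yaw": 0},{"dx": 0,"dy": 0,"dz": 0,"yaw": 0}]' --hand 255 --squeeze 40

```text
time_s: 9.2
tcp_pos: [0.4204, -0.253, 0.0897]
tool_rot: [0.717, 0.697, 0.0, 0.001]
contact_force: [-2.1, 1.3, 6.2]
width: 0.055
```

Request:
step_arm --deltas '[{"dx": 0,"dy": 0,"dz": -2,"yaw": 0},{"dx": 0,"dy": 0,"dz": -4,"yaw": 0},{"dx": 0,"dy": 0,"dz": -4,"yaw": 0},{"dx": 0,"dy": 0,"dz": 0,"yaw": 0}]'

```text
time_s: 9.7
tcp_pos: [0.4214, -0.2536, 0.1921]
tool_rot: [0.717, 0.697, 0.001, 0.004]
contact_force: [1.0, -0.7, -1.6]
width: 0.0549
```

```bash
python3 - <<'E'
from h import *
f,P,ok,s,im=cam('wrist')
q=P[ok][:, :]; R=Ro.from_quat(s['tool_rot']).as_matrix()
L=(P-np.array(s['tcp_pos']))@R
m=ok&(abs(L[...,1])<.03)&(L[...,2]>.03)&(L[...,2]<.09)&(L[...,0]>-.035)&(L[...,0]<.05)
q=L[m];print(len(q));
for lo in np.arange(.03,.09,.005):
    k=q[(q[:,2]>lo)&(q[:,2]<lo+.005)]
    if len(k): print(round(lo,3),len(k),k.min(0).round(3),k.max(0).round(3))
go(l2w(0,.143),.2)
E
```

```text
18307
0.03 684 [-0.011 -0.03   0.03 ] [0.012 0.03  0.035]
0.035 451 [-0.011 -0.03   0.035] [0.012 0.03  0.04 ]
0.04 409 [-0.022 -0.03   0.04 ] [0.027 0.03  0.045]
0.045 13125 [-0.026 -0.03   0.045] [0.03 0.03 0.05]
0.05 705 [-0.011 -0.03   0.05 ] [0.03  0.03  0.055]
0.055 504 [ 0.007 -0.03   0.055] [0.03 0.03 0.06]
0.06 447 [ 0.007 -0.03   0.06 ] [0.029 0.03  0.065]
0.065 468 [ 0.008 -0.03   0.065] [0.029 0.03  0.07 ]
0.07 378 [ 0.007 -0.027  0.07 ] [0.029 0.028 0.075]
0.075 332 [ 0.012 -0.024  0.075] [0.029 0.025 0.08 ]
0.08 253 [ 0.012 -0.024  0.08 ] [0.029 0.025 0.085]
0.085 551 [ 0.006 -0.026  0.085] [0.03  0.028 0.09 ]
t9.8 tcp [ 0.4203 -0.2533  0.1899] dxyz cm [34.02 10.18 -1.06] yaw needed 0.004 lane [-0.1005 -0.1976] w 0.0547 F [-0.6  0.1 -2.6]
```

Request:
step_arm --deltas '[{"dx": 4.0,"dy": 0,"dz": -1,"yaw": 0},{"dx": 5,"dy": 2.2,"dz": 0,"yaw": 0},{"dx": 5,"dy": 2.2,"dz": 0,"yaw": 0},{"dx": 5,"dy": 2.2,"dz": 0,"yaw": 0},{"dx": 5,"dy": 2.2,"dz": 0,"yaw": 0},{"dx": 5,"dy": 1.4,"dz": 0,"yaw": 0},{"dx": 4,"dy": 0,"dz": 0,"yaw": 0},{"dx": 1.2,"dy": 0,"dz": 2,"yaw": 0},{"dx": 0,"dy": 0,"dz": 2,"yaw": 0},{"dx": 0,"dy": 0,"dz": 1,"yaw": 0},{"dx": 0,"dy": 0,"dz": 0,"yaw": 0},{"dx": 0,"dy": 0,"dz": 0,"yaw": 0}]'

```text
time_s: 11.25
tcp_pos: [0.5317, 0.0859, 0.1484]
tool_rot: [0.717, 0.697, 0.0, 0.0]
contact_force: [-0.0, -1.0, -2.3]
width: 0.0549
```

```bash
python3 - <<'E'
from h import *
go(l2w(0,.144),.098)
E
```

```text
t11.2 tcp [0.5317 0.0859 0.1484] dxyz cm [-0.1   0.02  5.04] yaw needed 0.003 lane [-0.0002  0.1449] w 0.0549 F [-0.  -1.  -2.3]
```

Request:
step_arm --deltas '[{"dx": -0.1,"dy": 0,"dz": 1.5,"yaw": 0},{"dx": 0,"dy": 0,"dz": 1.5,"yaw": 0},{"dx": 0,"dy": 0,"dz": 1.2,"yaw": 0},{"dx": 0,"dy": 0,"dz": 0.5,"yaw": 0},{"dx": 0,"dy": 0,"dz": 0.35,"yaw": 0},{"dx": 0,"dy": 0,"dz": 0,"yaw": 0}]'

```text
time_s: 12.0
tcp_pos: [0.5314, 0.0852, 0.0974]
tool_rot: [0.717, 0.697, 0.0, -0.0]
contact_force: [0.1, 0.5, -1.9]
width: 0.0544
```

Request:
step_arm --deltas '[{"dx": 0,"dy": 0,"dz": 0.15,"yaw": 0},{"dx": 0,"dy": 0,"dz": 0,"yaw": 0}]'

```text
time_s: 12.25
tcp_pos: [0.5314, 0.0851, 0.0961]
tool_rot: [0.717, 0.697, 0.0, 0.0]
contact_force: [0.9, 0.3, -2.4]
width: 0.0548
```

Request:
step_arm --deltas '[{"dx": 0,"dy": 0,"dz": 0,"yaw": 0},{"dx": 0,"dy": 0,"dz": 0,"yaw": 0},{"dx": 0,"dy": 0,"dz": 0,"yaw": 0},{"dx": 0,"dy": 0,"dz": -3,"yaw": 0},{"dx": 0,"dy": 0,"dz": -4,"yaw": 0},{"dx": 0,"dy": 0,"dz": -4,"yaw": 0},{"dx": 0,"dy": 0,"dz": -3,"yaw": 0},{"dx": 0,"dy": 0,"dz": 0,"yaw": 0}]' --hand 25

```text
time_s: 13.25
tcp_pos: [0.5325, 0.0856, 0.2387]
tool_rot: [0.717, 0.697, 0.002, 0.002]
contact_force: [0.3, -0.7, -0.7]
width: 0.0771
```

```bash
python3 - <<'E'
from h import *
tins('top'); tins('side',None,.045,.062,(.48,.58,-.08,.32))
tins('wrist','w5',.045,.062,(.48,.58,-.08,.32))
E
```

```text
top obj n236 world [ 0.5834 -0.2955  0.0404] ext [0.053 0.054 0.02 ] lane [ 0.0638 -0.2346]
top obj n247 world [ 0.4537 -0.4051  0.0394] ext [0.052 0.056 0.018] lane [-0.0622 -0.3483]
side obj n386 world [ 5.287e-01 -3.000e-04  4.930e-02] ext [0.057 0.112 0.008] lane [-0.0004  0.0587]
side obj n224 world [0.5289 0.0892 0.0489] ext [0.054 0.058 0.008] lane [-0.0031  0.1481]
side obj n253 world [0.5365 0.2702 0.0505] ext [0.054 0.036 0.011] lane [-0.0014  0.3294]
wrist obj n3612 world [0.532  0.0866 0.0482] ext [0.055 0.056 0.006] lane [1.000e-04 1.457e-01]
wrist obj n5472 world [ 0.5313 -0.002   0.0481] ext [0.057 0.111 0.006] lane [0.0022 0.0571]
```

The first tin sits at lane y about 0.146. Next is tin A.

Request:
step_arm --deltas '[{"dx": -4,"dy": 0,"dz": 0,"yaw": 0},{"dx": -5,"dy": 0,"dz": 0,"yaw": 0},{"dx": -5,"dy": 0,"dz": 0,"yaw": 0},{"dx": -5,"dy": 0,"dz": 0,"yaw": 0},{"dx": -5,"dy": 2.4,"dz": 0,"yaw": 0},{"dx": -5,"dy": 2.4,"dz": 0,"yaw": 0},{"dx": -5,"dy": 1.6,"dz": 2,"yaw": 0},{"dx": -4,"dy": 0,"dz": 3.5,"yaw": 0},{"dx": 0,"dy": 0,"dz": 3.5,"yaw": 0},{"dx": 0,"dy": 0,"dz": 0,"yaw": 0},{"dx": 0,"dy": 0,"dz": 0,"yaw": 0}]'

```text
time_s: 14.78
tcp_pos: [0.5849, -0.2956, 0.1467]
tool_rot: [0.717, 0.697, 0.0, -0.0]
contact_force: [0.1, 1.7, -0.1]
width: 0.0773
```

```bash
python3 - <<'E'
from h import *
f,P,ok,s,im=cam('wrist');save(f,'w6',1.2)
tins('wrist',None,.035,.06,(.5,.65,-.38,-.2))
go(np.array([.5833,-.2955]),.089)
E
```

```text
wrist obj n7064 world [ 0.5853 -0.295   0.0402] ext [0.055 0.056 0.01 ] lane [ 0.0658 -0.234 ]
t14.9 tcp [ 0.5855 -0.2959  0.1479] dxyz cm [ 0.04 -0.23  5.89] yaw needed 0.005 lane [ 0.0659 -0.2349] w 0.0772 F [ 0.7  0.6 -0.7]
```

Request:
step_arm --deltas '[{"dx": 0.1,"dy": -0.1,"dz": 2.0,"yaw": 0},{"dx": 0,"dy": 0,"dz": 2.0,"yaw": 0},{"dx": 0,"dy": 0,"dz": 1.8,"yaw": 0},{"dx": 0,"dy": 0,"dz": 0,"yaw": 0}]'

```text
time_s: 15.38
tcp_pos: [0.582, -0.2951, 0.0852]
tool_rot: [0.717, 0.697, -0.001, -0.002]
contact_force: [-0.3, 0.1, -0.1]
width: 0.0771
```

Request:
step_arm --deltas '[{"dx": 0,"dy": 0,"dz": 0,"yaw": 0},{"dx": 0,"dy": 0,"dz": 0,"yaw": 0},{"dx": 0,"dy": 0,"dz": 0,"yaw": 0},{"dx": 0,"dy": 0,"dz": 0,"yaw": 0}]' --hand 255

```text
time_s: 15.88
tcp_pos: [0.5839, -0.2957, 0.0888]
tool_rot: [0.717, 0.697, 0.0, 0.001]
contact_force: [0.9, -0.1, 3.7]
width: 0.055
```

Request:
step_arm --deltas '[{"dx": 0,"dy": 0,"dz": -3,"yaw": 0},{"dx": 0,"dy": 0,"dz": -4,"yaw": 0},{"dx": 0,"dy": 0,"dz": -5,"yaw": 0},{"dx": 0,"dy": 0,"dz": 0,"yaw": 0}]'

```text
time_s: 16.38
tcp_pos: [0.5851, -0.2961, 0.2127]
tool_rot: [0.717, 0.697, 0.001, 0.004]
contact_force: [0.2, 0.1, -2.5]
width: 0.0547
```

```bash
cat >> h.py <<'E'
def held():
    f,P,ok,s,im=cam('wrist'); R=Ro.from_quat(s['tool_rot']).as_matrix()
    L=(P-np.array(s['tcp_pos']))@R
    m=ok&(abs(L[...,1])<.02)&(L[...,2]>.038)&(L[...,2]<.054)&(abs(L[...,0])<.05)
    q=L[m]; print('held top: n',len(q),'x',q[:,0].min().round(4),q[:,0].max().round(4),'z med',np.median(q[:,2]).round(4))
E
python3 - <<'E'
from h import *
held(); go(l2w(0,.203),.2); tins('top',box=(.36,.52,-.5,-.1))
E
```

```text
held top: n 11282 x -0.0273 0.0291 z med 0.047
t16.4 tcp [ 0.5839 -0.2958  0.2097] dxyz cm [43.81 -6.29  0.88] yaw needed 0.003 lane [ 0.0643 -0.2349] w 0.0548 F [ 0.3 -0.  -2.4]
```

Request:
step_arm --deltas '[{"dx": 4.0,"dy": -1.5,"dz": 0,"yaw": 0},{"dx": 5,"dy": -2.4,"dz": 0,"yaw": 0},{"dx": 5,"dy": -2.4,"dz": 0,"yaw": 0},{"dx": 5,"dy": 0,"dz": 0,"yaw": 0},{"dx": 5,"dy": 0,"dz": 0,"yaw": 0},{"dx": 5,"dy": 0,"dz": 0,"yaw": 0},{"dx": 5,"dy": 0,"dz": 0,"yaw": 0},{"dx": 5,"dy": 0,"dz": 0,"yaw": 0},{"dx": 3.8,"dy": 0,"dz": 2,"yaw": 0},{"dx": 0.9,"dy": 0,"dz": 2.5,"yaw": 0},{"dx": 0,"dy": 0,"dz": 1.5,"yaw": 0},{"dx": 0,"dy": 0,"dz": 0,"yaw": 0},{"dx": 0,"dy": 0,"dz": 0,"yaw": 0}]'

```text
time_s: 18.1
tcp_pos: [0.5334, 0.142, 0.1483]
tool_rot: [0.718, 0.696, 0.0, 0.0]
contact_force: [0.5, 0.2, -2.0]
width: 0.0551
```

```bash
python3 - <<'E'
from h import *
go(l2w(0,.203),.097); tins('top')
E
```

```text
t18.1 tcp [0.5334 0.142  0.1483] dxyz cm [0.19 0.03 5.13] yaw needed 0.002 lane [-0.0003  0.2011] w 0.0551 F [ 0.5  0.2 -2. ]
top obj n248 world [ 0.4537 -0.4059  0.0411] ext [0.053 0.055 0.019] lane [-0.0622 -0.3491]
```

Request:
step_arm --deltas '[{"dx": 0.25,"dy": 0,"dz": 1.5,"yaw": 0},{"dx": 0,"dy": 0,"dz": 1.5,"yaw": 0},{"dx": 0,"dy": 0,"dz": 1.2,"yaw": 0},{"dx": 0,"dy": 0,"dz": 0.6,"yaw": 0},{"dx": 0,"dy": 0,"dz": 0.4,"yaw": 0},{"dx": 0,"dy": 0,"dz": 0,"yaw": 0}]'

```text
time_s: 18.9
tcp_pos: [0.5331, 0.1456, 0.0958]
tool_rot: [0.717, 0.697, -0.0, -0.0]
contact_force: [-0.3, 0.1, -2.1]
width: 0.055
```

Request:
step_arm --deltas '[{"dx": 0,"dy": 0,"dz": 0,"yaw": 0},{"dx": 0,"dy": 0,"dz": 0,"yaw": 0},{"dx": 0,"dy": 0,"dz": 0,"yaw": 0},{"dx": 0,"dy": 0,"dz": -3,"yaw": 0},{"dx": 0,"dy": 0,"dz": -4,"yaw": 0},{"dx": 0,"dy": 0,"dz": -4,"yaw": 0},{"dx": 0,"dy": 0,"dz": -3,"yaw": 0},{"dx": 0,"dy": 0,"dz": 0,"yaw": 0}]' --hand 25

```text
time_s: 19.9
tcp_pos: [0.5342, 0.1462, 0.2389]
tool_rot: [0.717, 0.697, 0.002, 0.001]
contact_force: [0.6, 0.6, 0.5]
width: 0.0771
```

```bash
python3 - <<'E'
from h import *
tins('top')
tins('wrist','w7',.042,.062,(.48,.58,-.08,.32))
go(np.array([.4537,-.4055]),.15)
E
```

```text
top obj n249 world [ 0.4539 -0.4061  0.0415] ext [0.052 0.056 0.022] lane [-0.062  -0.3493]
wrist obj n3635 world [0.5391 0.2658 0.0482] ext [0.054 0.03  0.012] lane [0.0013 0.325 ]
wrist obj n3620 world [0.5335 0.1468 0.0466] ext [0.055 0.056 0.009] lane [-0.0004  0.2059]
wrist obj n3044 world [0.5321 0.0871 0.0467] ext [0.055 0.055 0.009] lane [0.0002 0.1462]
wrist obj n4229 world [0.5315 0.0049 0.0465] ext [0.058 0.098 0.009] lane [0.0022 0.064 ]
t20.0 tcp [0.533  0.1454 0.2358] dxyz cm [-55.3   -6.33   8.59] yaw needed 0.003 lane [-0.0008  0.2045] w 0.0768 F [ 0.4 -0.5 -0.6]
```

Request:
step_arm --deltas '[{"dx": -4,"dy": 0,"dz": 0,"yaw": 0},{"dx": -5,"dy": 0,"dz": 0,"yaw": 0},{"dx": -5,"dy": 0,"dz": 0,"yaw": 0},{"dx": -5,"dy": 0,"dz": 0,"yaw": 0},{"dx": -5,"dy": -1,"dz": 0,"yaw": 0},{"dx": -5,"dy": -1,"dz": 0,"yaw": 0},{"dx": -5,"dy": -1,"dz": 0,"yaw": 0},{"dx": -5,"dy": -1,"dz": 0,"yaw": 0},{"dx": -5,"dy": -1,"dz": 0,"yaw": 0},{"dx": -5,"dy": -1.3,"dz": 1.5,"yaw": 0},{"dx": -4,"dy": 0,"dz": 3.5,"yaw": 0},{"dx": -2.3,"dy": 0,"dz": 3.5,"yaw": 0},{"dx": 0,"dy": 0,"dz": 0,"yaw": 0},{"dx": 0,"dy": 0,"dz": 0,"yaw": 0}]'

```text
time_s: 21.75
tcp_pos: [0.4547, -0.4041, 0.1511]
tool_rot: [0.717, 0.697, 0.001, -0.0]
contact_force: [1.2, 0.1, 0.8]
width: 0.0773
```

```bash
python3 - <<'E'
from h import *
f,P,ok,s,im=cam('wrist');save(f,'w8',1.2)
tins('wrist',None,.035,.06,(.38,.56,-.5,-.3))
go(np.array([.4537,-.4055]),.0885)
E
```

```text
wrist obj n6723 world [ 0.4558 -0.4053  0.0402] ext [0.055 0.056 0.01 ] lane [-0.0601 -0.3484]
t21.9 tcp [ 0.4554 -0.4042  0.1524] dxyz cm [-0.13 -0.18  6.39] yaw needed 0.006 lane [-0.0606 -0.3474] w 0.077 F [ 0.1 -0.5  0.1]
```

View pics/w8.png

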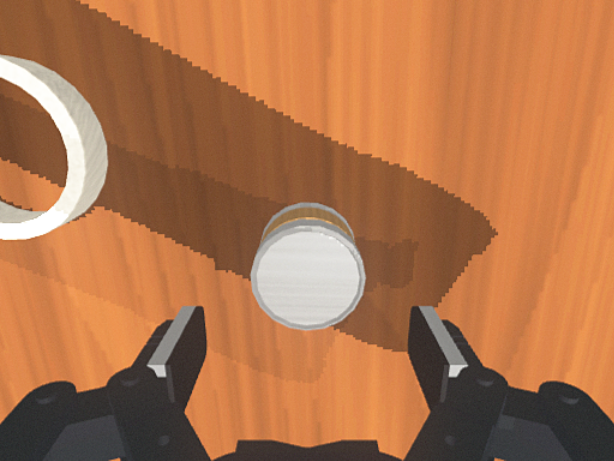

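The last tin is centred at (308,278), with the tape well clear at the left.

Request:
step_arm --deltas '[{"dx": -0.1,"dy": 0,"dz": 2.1,"yaw": 0},{"dx": 0,"dy": 0,"dz": 2.1,"yaw": 0},{"dx": 0,"dy": 0,"dz": 2.0,"yaw": 0},{"dx": 0,"dy": 0,"dz": 0,"yaw": 0}]'

```text
time_s: 22.35
tcp_pos: [0.4537, -0.4054, 0.0879]
tool_rot: [0.717, 0.697, -0.0, -0.001]
contact_force: [0.2, -0.3, 0.9]
width: 0.0769
```

Request:
step_arm --deltas '[{"dx": 0,"dy": 0,"dz": 0,"yaw": 0},{"dx": 0,"dy": 0,"dz": 0,"yaw": 0},{"dx": 0,"dy": 0,"dz": 0,"yaw": 0},{"dx": 0,"dy": 0,"dz": 0,"yaw": 0}]' --hand 255

```text
time_s: 22.85
tcp_pos: [0.455, -0.4067, 0.0903]
tool_rot: [0.717, 0.697, 0.0, 0.001]
contact_force: [0.6, 0.7, 5.7]
width: 0.0547
```

Request:
step_arm --deltas '[{"dx": 0,"dy": 0,"dz": -3,"yaw": 0},{"dx": 0,"dy": 0,"dz": -4,"yaw": 0},{"dx": 0,"dy": 0,"dz": -5,"yaw": 0},{"dx": 0,"dy": 0,"dz": 0,"yaw": 0}]'

```text
time_s: 23.35
tcp_pos: [0.4556, -0.4075, 0.2134]
tool_rot: [0.717, 0.697, 0.0, 0.004]
contact_force: [0.1, 0.0, -3.2]
width: 0.0548
```

```bash
python3 - <<'E'
from h import *
held(); go(l2w(0,.264),.2)
E
```

```text
held top: n 10933 x -0.0266 0.0293 z med 0.0485
t23.4 tcp [ 0.4545 -0.4069  0.2105] dxyz cm [61.39  6.34  0.92] yaw needed 0.003 lane [-0.0614 -0.3501] w 0.0549 F [ 0.4  0.9 -4.4]
```

Request:
step_arm --deltas '[{"dx": 4,"dy": 0,"dz": 0,"yaw": 0},{"dx": 5,"dy": 1.2,"dz": 0,"yaw": 0},{"dx": 5,"dy": 1.2,"dz": 0,"yaw": 0},{"dx": 5,"dy": 1.2,"dz": 0,"yaw": 0},{"dx": 5,"dy": 1.2,"dz": 0,"yaw": 0},{"dx": 5,"dy": 1.2,"dz": 0,"yaw": 0},{"dx": 5,"dy": 0.3,"dz": 0,"yaw": 0},{"dx": 5,"dy": 0,"dz": 0,"yaw": 0},{"dx": 5,"dy": 0,"dz": 0,"yaw": 0},{"dx": 5,"dy": 0,"dz": 0,"yaw": 0},{"dx": 5,"dy": 0,"dz": 0,"yaw": 0},{"dx": 4,"dy": 0,"dz": 1,"yaw": 0},{"dx": 3,"dy": 0,"dz": 2,"yaw": 0},{"dx": 0.35,"dy": 0,"dz": 2,"yaw": 0},{"dx": 0,"dy": 0,"dz": 1,"yaw": 0},{"dx": 0,"dy": 0,"dz": 0,"yaw": 0},{"dx": 0,"dy": 0,"dz": 0,"yaw": 0}]'

```text
time_s: 25.52
tcp_pos: [0.5354, 0.204, 0.1494]
tool_rot: [0.718, 0.696, 0.0, 0.0]
contact_force: [-0.2, -1.2, -3.1]
width: 0.0552
```

```bash
python3 - <<'E'
from h import *
go(l2w(0,.263),.096)
E
```

```text
t25.5 tcp [0.5354 0.204  0.1494] dxyz cm [-0.01  0.03  5.34] yaw needed 0.002 lane [-0.0004  0.2631] w 0.0552 F [-0.2 -1.2 -3.1]
```

Request:
step_arm --deltas '[{"dx": 0,"dy": 0,"dz": 1.5,"yaw": 0},{"dx": 0,"dy": 0,"dz": 1.5,"yaw": 0},{"dx": 0,"dy": 0,"dz": 1.2,"yaw": 0},{"dx": 0,"dy": 0,"dz": 0.6,"yaw": 0},{"dx": 0,"dy": 0,"dz": 0.5,"yaw": 0},{"dx": 0,"dy": 0,"dz": 0,"yaw": 0}]'

```text
time_s: 26.28
tcp_pos: [0.535, 0.2054, 0.0964]
tool_rot: [0.717, 0.697, 0.0, 0.0]
contact_force: [-1.6, -0.1, 0.7]
width: 0.0551
```

Request:
step_arm --deltas '[{"dx": 0,"dy": 0,"dz": 0,"yaw": 0},{"dx": 0,"dy": 0,"dz": 0,"yaw": 0},{"dx": 0,"dy": 0,"dz": 0,"yaw": 0},{"dx": 0,"dy": 0,"dz": -3,"yaw": 0},{"dx": 0,"dy": 0,"dz": -4,"yaw": 0},{"dx": 0,"dy": 0,"dz": -4,"yaw": 0},{"dx": 0,"dy": 0,"dz": -3,"yaw": 0},{"dx": 0,"dy": 0,"dz": 0,"yaw": 0}]' --hand 25

```text
time_s: 27.28
tcp_pos: [0.5358, 0.2058, 0.2388]
tool_rot: [0.717, 0.697, 0.002, 0.001]
contact_force: [-0.0, 1.1, -1.2]
width: 0.0771
```

```bash
python3 - <<'E'
from h import *
tins('wrist','w9',.042,.062,(.48,.58,-.08,.32))
tins('side',None,.042,.062,(.48,.58,-.08,.32))
go(l2w(0,.325),.15)
E
```

```text
wrist obj n3352 world [0.5392 0.2689 0.0508] ext [0.055 0.035 0.006] lane [0.0014 0.3281]
wrist obj n3572 world [0.5356 0.2069 0.0468] ext [0.055 0.056 0.009] lane [-0.0003  0.266 ]
wrist obj n7138 world [0.5331 0.0949 0.0466] ext [0.057 0.16  0.009] lane [0.0009 0.154 ]
side obj n749 world [0.5321 0.1545 0.0481] ext [0.056 0.165 0.012] lane [-0.002   0.2136]
side obj n266 world [0.5366 0.2703 0.0498] ext [0.054 0.037 0.015] lane [-0.0013  0.3294]
t27.4 tcp [0.5347 0.2049 0.2358] dxyz cm [6.1  0.12 8.58] yaw needed 0.003 lane [-0.001  0.264] w 0.077 F [ 0.1  0.4 -1.2]
```

Request:
step_arm --deltas '[{"dx": 3.2,"dy": 0.1,"dz": 0,"yaw": 0},{"dx": 3.2,"dy": 0,"dz": 0,"yaw": 0},{"dx": 0,"dy": 0,"dz": 4,"yaw": 0},{"dx": 0,"dy": 0,"dz": 4,"yaw": 0},{"dx": 0,"dy": 0,"dz": 3,"yaw": 0},{"dx": 0,"dy": 0,"dz": 2.8,"yaw": 0},{"dx": 0,"dy": 0,"dz": 0,"yaw": 0},{"dx": 0,"dy": 0,"dz": 0,"yaw": 0}]'

```text
time_s: 28.38
tcp_pos: [0.5377, 0.2692, 0.0984]
tool_rot: [0.717, 0.697, 0.0, -0.0]
contact_force: [0.5, 0.5, 0.4]
width: 0.0771
```

Request:
step_arm --deltas '[{"dx": 0,"dy": 0,"dz": 0,"yaw": 0},{"dx": 0,"dy": 0,"dz": 0,"yaw": 0},{"dx": 0,"dy": 0,"dz": 0,"yaw": 0},{"dx": 0,"dy": 0,"dz": 0,"yaw": 0}]' --hand 255

```text
time_s: 28.88
tcp_pos: [0.5384, 0.2695, 0.0995]
tool_rot: [0.717, 0.697, 0.001, 0.0]
contact_force: [0.2, -0.7, 6.9]
width: 0.0533
```

Request:
step_arm --deltas '[{"dx": -0.5,"dy": 0,"dz": 0,"yaw": 0},{"dx": -0.5,"dy": 0,"dz": 0,"yaw": 0},{"dx": -0.5,"dy": 0,"dz": 0,"yaw": 0},{"dx": -0.4,"dy": 0,"dz": 0,"yaw": 0},{"dx": -0.3,"dy": 0,"dz": 0,"yaw": 0},{"dx": 0,"dy": 0,"dz": 0,"yaw": 0}]'

```text
time_s: 29.62
tcp_pos: [0.5375, 0.2486, 0.0995]
tool_rot: [0.717, 0.697, 0.002, -0.0]
contact_force: [-0.1, 3.3, 5.9]
width: 0.0532
```

```bash
python3 - <<'E'
from h import *
go(l2w(0,.297),.1); held()
E
```

```text
t29.6 tcp [0.5375 0.2486 0.0995] dxyz cm [-1.08 -0.04 -0.06] yaw needed 0.004 lane [3.000e-04 3.078e-01] w 0.0532 F [-0.1  3.3  5.9]
held top: n 10958 x -0.0452 0.0172 z med 0.0482
```

Request:
step_arm --deltas '[{"dx": -0.3,"dy": 0,"dz": 0,"yaw": 0},{"dx": -0.3,"dy": 0,"dz": 0,"yaw": 0},{"dx": -0.2,"dy": 0,"dz": 0,"yaw": 0},{"dx": -0.2,"dy": 0,"dz": 0,"yaw": 0},{"dx": 0,"dy": 0,"dz": 0,"yaw": 0}]'

```text
time_s: 30.3
tcp_pos: [0.5369, 0.2397, 0.0995]
tool_rot: [0.717, 0.697, 0.003, -0.001]
contact_force: [-0.3, 7.9, 5.1]
width: 0.0534
```

Request:
step_arm --deltas '[{"dx": -0.15,"dy": 0,"dz": 0,"yaw": 0},{"dx": 0,"dy": 0,"dz": 0,"yaw": 0}]'

```text
time_s: 30.55
tcp_pos: [0.5369, 0.2384, 0.0995]
tool_rot: [0.717, 0.698, 0.003, -0.001]
contact_force: [-0.6, 7.9, 4.6]
width: 0.0533
```

Request:
step_arm --deltas '[{"dx": 0,"dy": 0,"dz": 0,"yaw": 0},{"dx": 0,"dy": 0,"dz": 0,"yaw": 0},{"dx": 0,"dy": 0,"dz": 0,"yaw": 0},{"dx": 0,"dy": 0,"dz": -3,"yaw": 0},{"dx": 0,"dy": 0,"dz": -5,"yaw": 0},{"dx": 0,"dy": 0,"dz": -6,"yaw": 0},{"dx": 0,"dy": 0,"dz": -6,"yaw": 0},{"dx": 0,"dy": 0,"dz": -6,"yaw": 0},{"dx": 0,"dy": 0,"dz": 0,"yaw": 0}]' --hand 40

```text
time_s: 31.68
tcp_pos: [0.5377, 0.2365, 0.3635]
tool_rot: [0.717, 0.697, 0.004, 0.002]
contact_force: [-0.5, 0.5, -1.0]
width: 0.0718
```

```bash
python3 - <<'E'
from h import *
f,P,ok,s,im=cam('side');save(f,'s3')
m=ok&(P[...,2]>.045)&(P[...,2]<.064);L=(P[...,:2]-O)@np.stack([EX,EY],1)
m&=(abs(L[...,0])<.015)&(L[...,1]>-.03)&(L[...,1]<.36)
h,e=np.histogram(L[m][:,1],np.arange(-.01,.36,.005));print(h)
m=ok&(P[...,2]>.05)&(L[...,0]>.055)&(L[...,0]<.2)&(L[...,1]>.02)&(L[...,1]<.34)
# lid face
for y0,y1 in((.02,.1),(.15,.21),(.26,.34)):
    k=m&(L[...,1]>y0)&(L[...,1]<y1)
    for z in np.arange(.06,.22,.02):
        j=k&(abs(P[...,2]-z)<.006)
        if j.sum()>3: print((y0,y1),round(z,2),'lane x',L[j][:,0].min().round(4),np.median(L[j][:,0]).round(4),L[j][:,0].max().round(4))
go(l2w(.18,.18),.28)
E
```

```text
[ 0  0  0  0  0  0  0  0  0  0  0  1  5  4 10 10  7 12 11  8  9  9 12  8
 12 14 13 14 11 14 12 15 15 11 14 12 12 11 18 12 16 16 14 18 12 17 11 10
 16 13 15 17 18 15 16 15 18 17  8 21 17 18 18 23 19 14  0  0  0  0  0  0
  0]
(0.02, 0.1) 0.06 lane x 0.0735 0.0786 0.0891
(0.02, 0.1) 0.1 lane x 0.0998 0.1007 0.1026
(0.02, 0.1) 0.12 lane x 0.1032 0.1046 0.1066
(0.02, 0.1) 0.18 lane x 0.0968 0.1063 0.1166
(0.15, 0.21) 0.06 lane x 0.0881 0.0908 0.0931
(0.15, 0.21) 0.08 lane x 0.0924 0.0952 0.0985
(0.15, 0.21) 0.1 lane x 0.0976 0.0997 0.1014
(0.15, 0.21) 0.12 lane x 0.1027 0.1045 0.1063
(0.15, 0.21) 0.18 lane x 0.0899 0.1075 0.1192
(0.15, 0.21) 0.2 lane x 0.1195 0.1231 0.1271
(0.26, 0.34) 0.06 lane x 0.0729 0.0854 0.0929
(0.26, 0.34) 0.08 lane x 0.0932 0.0951 0.0967
(0.26, 0.34) 0.1 lane x 0.0967 0.0997 0.1022
(0.26, 0.34) 0.12 lane x 0.1017 0.1046 0.1068
(0.26, 0.34) 0.18 lane x 0.0957 0.1034 0.1169
t31.7 tcp [0.5371 0.2359 0.3603] dxyz cm [-11.57  17.9    8.08] yaw needed 0.003 lane [0.0003 0.295 ] w 0.0721 F [-1.1  0.4 -1.3]
```

View pics/s3.png

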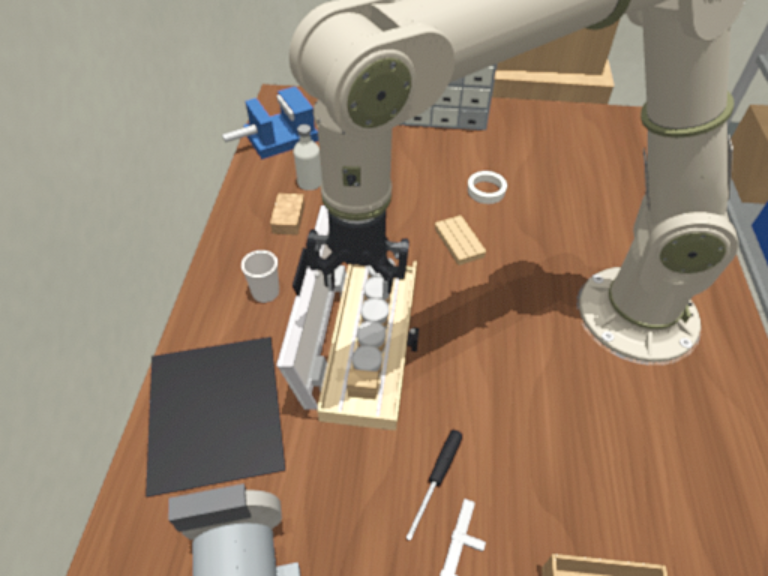

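The row is contiguous, with tins and pusher from about (378,285) to (362,385). The lid leans at about 1.80 rad. Now I take the closed fingers behind the lid.

Request:
step_arm --deltas '[{"dx": -2.5,"dy": 3.5,"dz": 0,"yaw": 0},{"dx": -3,"dy": 4.8,"dz": 0,"yaw": 0},{"dx": -3,"dy": 4.8,"dz": 0,"yaw": 0},{"dx": -3,"dy": 4.8,"dz": 0,"yaw": 0},{"dx": 0,"dy": 0,"dz": 3,"yaw": 0},{"dx": 0,"dy": 0,"dz": 4,"yaw": 0},{"dx": 0,"dy": 0,"dz": 4,"yaw": 0},{"dx": 0,"dy": 0,"dz": 0,"yaw": 0},{"dx": 0,"dy": 0,"dz": 0,"yaw": 0}]' --hand 255

```text
time_s: 32.85
tcp_pos: [0.7124, 0.1154, 0.2488]
tool_rot: [0.717, 0.697, 0.0, 0.0]
contact_force: [0.8, 0.7, -0.4]
width: 0.0001
```

```bash
python3 - <<'E'
from h import *
go(l2w(.1065,.18),.248)
E
```

```text
t32.9 tcp [0.7124 0.1154 0.2488] dxyz cm [-0.   -7.3   0.08] yaw needed 0.003 lane [0.1795 0.1803] w 0.0001 F [ 0.8  0.7 -0.4]
```

Request:
step_arm --deltas '[{"dx": 0,"dy": -2,"dz": 0,"yaw": 0},{"dx": 0,"dy": -1.5,"dz": 0,"yaw": 0},{"dx": 0,"dy": -1.3,"dz": 0,"yaw": 0},{"dx": 0,"dy": -1.3,"dz": 0,"yaw": 0},{"dx": 0,"dy": -1.2,"dz": 0,"yaw": 0},{"dx": 0,"dy": 0,"dz": 0,"yaw": 0}]'

```text
time_s: 33.6
tcp_pos: [0.639, 0.1178, 0.2495]
tool_rot: [0.717, 0.697, 0.001, 0.001]
contact_force: [0.2, 0.0, -0.3]
width: -0.0001
```

Request:
step_arm --deltas '[{"dx": 0,"dy": -1.4,"dz": -0.2,"yaw": 0},{"dx": 0,"dy": -1.4,"dz": -0.2,"yaw": 0},{"dx": 0,"dy": -1.3,"dz": -0.3,"yaw": 0},{"dx": 0,"dy": -1.3,"dz": -0.2,"yaw": 0},{"dx": 0,"dy": 0,"dz": 0,"yaw": 0}]'

```text
time_s: 34.22
tcp_pos: [0.5845, 0.1193, 0.2574]
tool_rot: [0.717, 0.697, -0.0, 0.0]
contact_force: [0.3, -0.1, -0.5]
width: 0.0002
```

```bash
python3 - <<'E'
from h import *
f,P,ok,s,im=cam('side');save(f,'s4')
go(l2w(.0245,.18),.251,s)
E
```

```text
t34.2 tcp [0.5845 0.1193 0.2574] dxyz cm [ 0.01 -2.7   0.64] yaw needed 0.004 lane [0.0515 0.1801] w 0.0002 F [ 0.3 -0.1 -0.5]
```

View pics/s4.png

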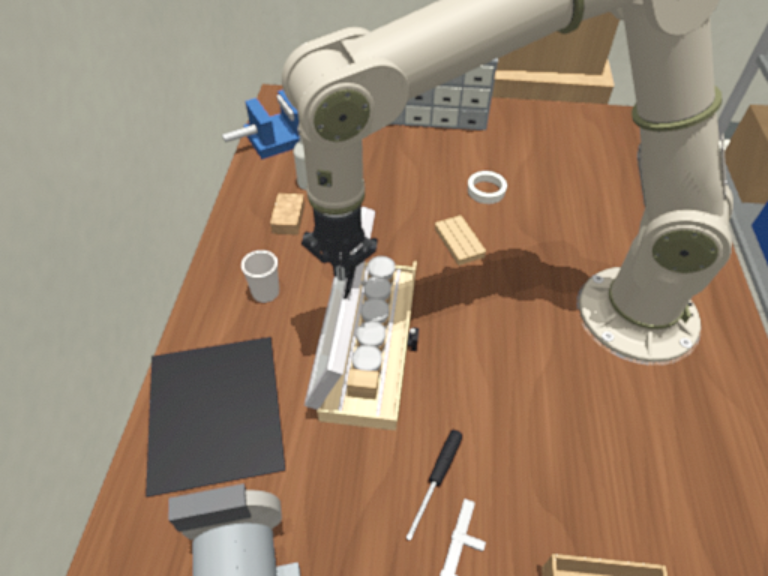

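The lid follows the finger (top edge near (350,265), leaning over the lane). I continue along the arc.

Request:
step_arm --deltas '[{"dx": 0,"dy": -1.35,"dz": 0.3,"yaw": 0},{"dx": 0,"dy": -1.35,"dz": 0.3,"yaw": 0},{"dx": 0,"dy": -1.3,"dz": 0.7,"yaw": 0},{"dx": 0,"dy": -1.25,"dz": 0.7,"yaw": 0},{"dx": 0,"dy": -1.1,"dz": 0.9,"yaw": 0},{"dx": 0,"dy": -1.1,"dz": 1.0,"yaw": 0},{"dx": 0,"dy": -0.9,"dz": 1.1,"yaw": 0},{"dx": 0,"dy": -0.9,"dz": 1.2,"yaw": 0},{"dx": 0,"dy": 0,"dz": 0,"yaw": 0}]'

```text
time_s: 35.4
tcp_pos: [0.4918, 0.1215, 0.1938]
tool_rot: [0.717, 0.697, -0.001, -0.001]
contact_force: [0.2, -0.8, 0.0]
width: 0.0002
```

```bash
python3 - <<'E'
from h import *
go(l2w(-.051,.18),.175)
E
```

```text
t35.4 tcp [0.4918 0.1215 0.1938] dxyz cm [ 0.08 -0.97  1.88] yaw needed 0.004 lane [-0.0412  0.1792] w 0.0002 F [ 0.2 -0.8  0. ]
```

Request:
step_arm --deltas '[{"dx": 0,"dy": -0.5,"dz": 0.9,"yaw": 0},{"dx": 0,"dy": -0.5,"dz": 1.0,"yaw": 0},{"dx": 0,"dy": -1.2,"dz": 0,"yaw": 0},{"dx": 0,"dy": -1.2,"dz": 0,"yaw": 0},{"dx": 0,"dy": 0,"dz": 0.5,"yaw": 0},{"dx": 0,"dy": 0,"dz": 0.5,"yaw": 0},{"dx": 0,"dy": 0,"dz": 0,"yaw": 0}]'

```text
time_s: 36.28
tcp_pos: [0.4589, 0.1225, 0.1655]
tool_rot: [0.717, 0.697, -0.0, -0.0]
contact_force: [-0.7, 0.1, -0.6]
width: -0.0001
```

```bash
python3 - <<'E'
from h import *
f,P,ok,s,im=cam('side');save(f[130:290,180:310],'s5',4)
go(l2w(-.078,.18),.140,s)
E
```

```text
t36.3 tcp [0.4589 0.1225 0.1655] dxyz cm [ 0.08 -0.38  2.55] yaw needed 0.003 lane [-0.0742  0.1792] w -0.0001 F [-0.7  0.1 -0.6]
```

View pics/s5.png

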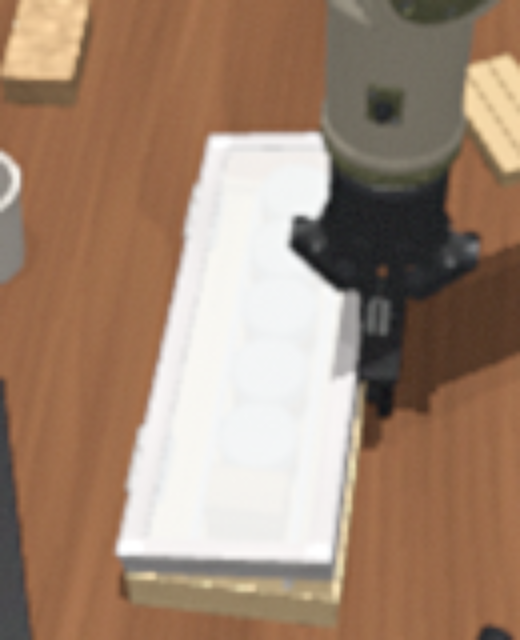

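The lid is nearly down with the fingertip on the tab at about (380,400). I press.

Request:
step_arm --deltas '[{"dx": 0,"dy": -0.4,"dz": 0.4,"yaw": 0},{"dx": 0,"dy": 0,"dz": 0.5,"yaw": 0},{"dx": 0,"dy": 0,"dz": 0.4,"yaw": 0},{"dx": 0,"dy": 0,"dz": 0.4,"yaw": 0},{"dx": 0,"dy": 0,"dz": 0,"yaw": 0}]'

```text
time_s: 36.95
tcp_pos: [0.4545, 0.1229, 0.1486]
tool_rot: [0.717, 0.697, -0.0, -0.0]
contact_force: [-0.3, -0.0, -0.4]
width: 0.0001
```

Request:
step_arm --deltas '[{"dx": 0,"dy": 0,"dz": 0.3,"yaw": 0},{"dx": 0,"dy": 0,"dz": 0.3,"yaw": 0},{"dx": 0,"dy": 0,"dz": 0.2,"yaw": 0},{"dx": 0,"dy": 0,"dz": 0,"yaw": 0}]'

```text
time_s: 37.45
tcp_pos: [0.4548, 0.1228, 0.1407]
tool_rot: [0.717, 0.697, -0.0, -0.0]
contact_force: [0.3, 1.0, 0.6]
width: 0.0001
```

Request:
step_arm --deltas '[{"dx": 0,"dy": 0,"dz": 0.2,"yaw": 0},{"dx": 0,"dy": 0,"dz": 0.2,"yaw": 0},{"dx": 0,"dy": 0,"dz": 0,"yaw": 0}]'

```text
time_s: 37.83
tcp_pos: [0.4552, 0.123, 0.1393]
tool_rot: [0.717, 0.697, -0.0, 0.001]
contact_force: [-12.7, -4.6, 32.3]
width: -0.0001
```

```bash
cat >> h.py <<'E'
def lid(n='top',k=None):
    f,P,ok,s,im=cam(n)
    if k: save(f,k,1.5)
    L=(P[...,:2]-O)@np.stack([EX,EY],1)
    for y0,y1 in((.02,.08),(.26,.34)):   # frame bar strips near free edge and hinge edge
        a=[]
        for x0,x1 in((-.068,-.056),(.045,.066)):
            m=ok&(L[...,0]>x0)&(L[...,0]<x1)&(L[...,1]>y0)&(L[...,1]<y1)
            a.append((int(m.sum()),np.median(P[m][:,2]).round(4)))
        print(n,'lid z free/hinge',a)
E
python3 - <<'E'
from h import *
go(l2w(-.078,.18),.140); lid('top'); lid('side')
E
```

```text
t37.8 tcp [0.4552 0.123  0.1393] dxyz cm [ 0.04 -0.01 -0.07] yaw needed 0.004 lane [-0.0779  0.1796] w -0.0001 F [-12.7  -4.6  32.3]
top lid z free/hinge [(71, np.float64(0.0657)), (117, np.float64(0.0655))]
top lid z free/hinge [(65, np.float64(0.0663)), (156, np.float64(0.066))]
side lid z free/hinge [(0, np.float64(nan)), (101, np.float64(0.0648))]
side lid z free/hinge [(120, np.float64(0.0653)), (206, np.float64(0.065))]
  return _methods._mean(a, axis=axis, dtype=dtype,
  ret = ret.dtype.type(ret / rcount)
```

Pressing at 32 N with the lid level at z ≈ 0.066, so it is shut. I retract and check.

Request:
step_arm --deltas '[{"dx": 0,"dy": 0,"dz": -1,"yaw": 0},{"dx": 0,"dy": 0,"dz": -4,"yaw": 0},{"dx": 0,"dy": 0,"dz": -5,"yaw": 0},{"dx": -4,"dy": 0,"dz": -4,"yaw": 0},{"dx": -5,"dy": 0,"dz": 0,"yaw": 0},{"dx": -5,"dy": 0,"dz": 0,"yaw": 0},{"dx": -5,"dy": 0,"dz": 0,"yaw": 0},{"dx": -5,"dy": 0,"dz": 0,"yaw": 0},{"dx": -5,"dy": 0,"dz": 0,"yaw": 0},{"dx": 0,"dy": 0,"dz": 0,"yaw": 0},{"dx": 0,"dy": 0,"dz": 0,"yaw": 0}]'

```text
time_s: 39.3
tcp_pos: [0.4466, -0.1666, 0.2768]
tool_rot: [0.717, 0.697, 0.0, -0.0]
contact_force: [-0.6, 0.8, -0.2]
width: 0.0002
```

```bash
python3 - <<'E'
from h import *
lid('top','t9'); lid('side')
f,P,ok,s,im=cam('side');save(f[150:290,180:310],'s9',4); go(l2w(0,0),.2)
E
```

```text
top lid z free/hinge [(73, np.float64(0.0664)), (118, np.float64(0.0662))]
top lid z free/hinge [(96, np.float64(0.0663)), (152, np.float64(0.066))]
side lid z free/hinge [(58, np.float64(0.0651)), (103, np.float64(0.0648))]
side lid z free/hinge [(117, np.float64(0.0655)), (209, np.float64(0.0651))]
t39.5 tcp [ 0.4468 -0.1657  0.277 ] dxyz cm [10.88  7.76  7.71] yaw needed 0.006 lane [-0.0769 -0.1092] w 0.0001 F [-0.9 -0.1 -0.2]
```

View pics/s9.png

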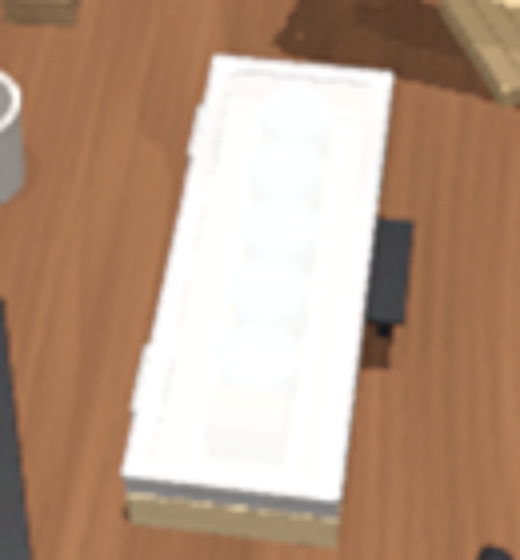

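View pics/t9.png

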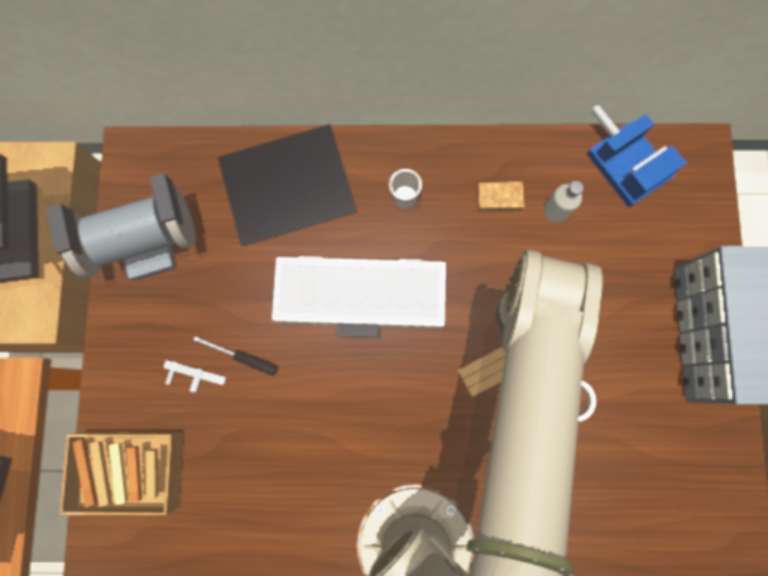

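The lid is level and shut, with the tins and pusher in one row under it. The bystanders are where they were, and the arm is clear.

```bash
python3 -c "
from station import manip
print(manip.close_job())"
```

```text
the job is handed in; nothing more can be done
None
```

The job is done and handed in after about 40 s of robot time. The hand-in gave no verdict, so what follows rests on my own measurements.

- **Old tins:** I pushed both forward together to the front wall. Their midpoint measured lane y ≈ 0.057–0.059 m, against an ideal of 0.056 m.
- **New tins:** All three are standing behind the old ones. They measured y ≈ 0.146, 0.206 and 0.266 m when set down.
- **Pusher:** I slid it up against the last tin until it met about 8 N. The depth profile then showed one continuous row from tins to pusher.
- **Lid:** I swung it over and pressed the tab to about 32 N. After I withdrew it stayed level, with free and hinge edges within 0.5 mm of each other, which is well under 0.03 rad.

In the last images the tins and pusher are in one row under the lid. The bystanders in view had not moved, but the arm partly hid the sticks and the tape in the top view. The arm was clear and touching nothing. The only disagreement was 2–3 mm between the side and wrist cameras on where things stood, which is about what their calibration allows. I saw no sign that any new tin had been knocked aside.

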